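# Clamp a drawer side in the cam jig

## Robot

A 6-joint arm with a two-finger parallel gripper is mounted at the origin on the work surface. World frame = base frame: x ahead of the robot, y to its left, z up, the work surface at z = 0. Lengths are in m, angles in rad, forces in N, time in s.
With the tool pointing down it reaches from about 0.25 to 0.725 m from the base axis. Payload 4 kg.
Tool frame: the origin (TCP) lies on the centre line of the jaws, within the pads' length; the fingertips stand 17 mm ahead of it and the grasp point (between the pads) lies 2 mm behind it; z points along the fingers, y is the line along which they close (so a half turn about z gives the same grasp; the last joint's range is limited). The gripper opens to 85 mm and grips with 20 to 120 N. Pads are 22 mm wide; open, the fingers measure 114 mm over their backs; the gripper's body (76 mm by 85 mm) begins 54 mm behind the grasp point. The pads swing forward as they close: fully open they stand 13 mm farther back than shut.
Start: joints at [-1.293, 0.241, 0.005, 1.335, 0, 1.571], TCP at [0.137, -0.481, 0.248] pointing down, gripper open.
Joint ranges: [-2.72, 2.72], [-1.05, 1.87], [-1.09, 1.28], [-1.99, 2.15], [-1.42, 1.44], [-3.14, 3.14]. Speed limits (rad/s): [2.79, 2.79, 3.14, 3.14, 3.14, 3.14].

## Interface

Orientations are given as a unit quaternion [x, y, z, w].
In Python, from workcell import bot, camera, get_calibration gives the robot as it stands.
- The arm moves only by the tool apply_moves, never from a script. Its argument "steps" is a list of rows, each a list of 3 entries, a list of its own where there are three numbers: the shift along the tool's x, y, z as a fraction of full scale, then the turn, a rotation vector about the tool's x, y, z as a fraction of full scale, then the opening, from 0 (shut) to 1 (fully open). A call has exactly 8 rows; each row shifts and turns the commanded pose from where the row before left it, along the tool's axes as they then stand; what a row does not reach is not made up. Full scale, the value 1, is 20 cm for a shift and pi rad for a turn. A row lasts 1/12 s, in which the tool goes at most 41.7 mm and 7.16 degrees, less where a joint would pass 70% of its speed; a pose out of reach is approached as far as the arm can. A call with a number of a shift or a turn outside -1 to 1 is refused whole. A call with a gripper value outside its range is refused whole. The fingers move at their own pace and stop on an object; the grip force is fixed at half the most. Time passes only in rows, so rows that do not move let the fingers close, or fill a call up. It gives the time, the measured TCP pose, the force, the opening and the grip force at its end, in the units of the state.
- bot.get_obs(): the state, without advancing time (a new reading comes with each control period).
- camera(name): name is "side" or "top" or "wrist"; returns (picture, depth): 420x560x3 uint8, red, green, blue; 420x560 float32, m along the optical axis (not along the pixel's ray), 0 where there is no reading.
- get_calibration(name): a dict with "fov_y" (degrees; the focal length in pixels is half the picture's height over the tangent of half this angle, whatever the lens; pixels are square), "cx", "cy" (the principal point, pixels), "rvec" (rotation vector, rad) and "tvec" (3), from world to camera coordinates, as OpenCV has them. Camera axes: x right, y down, z forward; pixel columns grow to the right and rows downward; lengths in m; the calibration is good to about 2 mm. A picture is of the moment at which its call begins: read the wrist's pose just before it. get_calibration takes no time and is no camera call; for the wrist camera it gives the pose at the moment of the call.
- bot.job_done(): hands the job in; it is judged then, once.
The state is a dict: "clock": time; "joint_pos": joint angles; "joint_vel": joint speeds; "tau": joint torques, N m; "eef_pos": TCP position; "tool_rot": TCP orientation; "ft_force": force on the tool from outside, world axes, zero at the start; "ft_torque": the same for the moment, N m; "grip_width": finger opening in m; "grasp_force": force on a finger pad.
Only numpy, scipy, OpenCV 4.12 (cv2) and the standard library are available. Lean on these libraries where they do the work, as an engineer would, in place of code of your own. Each camera call takes 0.05 s, during which the arm holds its last target. There are 200 camera calls.

## Task

With a fingertip, push the pale drawer side along the jig board until its end sits against the blue stop block while the cam lever is still open; then push the red-balled lever round, anticlockwise seen from above, all the way to its end stop so that the cam clamps the drawer side against the fence. Only push: do not lift the drawer side, and leave everything else on the bench where it is.

Things in the scene. Friction and masses are not known exactly. Their poses are not given: they have to be found in the camera images.
- jig: Grey laminate jig board fixed to the bench, 200 (x) x 320 (y) x 12 mm thick, its top 12 mm above the bench. Origin on the bench surface under the board; the frame is level, z up. In this frame the board spans x -105..95 and y -180..140 mm. Its position and yaw vary.
- panel: Pale wooden drawer side (dark line along its top) lying flat and loose on the jig board, 60 (own x) x 180 (own y) x 15 mm thick, 90 to 180 g. Origin at the centre of its underside. It starts nearly parallel to the fence, 3 to 6 mm off it, and 25 to 60 mm short of the stop; its free end is the -y one. Home, its origin is at x 30, y 10, z 12 mm in the jig's frame.
- fence: Dark wooden fence strip fixed on the jig board along the jig's y, 25 mm wide, 300 mm long, 25 mm high (its top 37 mm above the bench). Origin at the bottom middle of the face against which the panel is clamped, which is the plane x = 60 mm of the jig's frame and looks to the jig's -x.
- stop: Blue stop block fixed on the jig board, 70 (x) x 25 (y) x 25 mm high. Origin at the bottom middle of its face that meets the panel's end, the plane y = 100 mm of the jig's frame, looking to the jig's -y.
- clamp_lever (a joint): Angle of the cam lever about its vertical pivot, rad, growing anticlockwise seen from above. 0: the arm points to the jig's -x, open. 1.55: the end stop, the arm points to the jig's -y beside the panel, clamped. It starts at 0 to 0.2 and stays where it is left (0.12 N m of friction). In the last 0.5 rad the cam squeezes the panel onto the fence; some 10 N on the arm is enough there.
- lever_pivot (a point): Point on the lever's pivot axis at the arm's mid-height, 39 mm above the bench; at x -39, y 10 mm in the jig's frame. The steel hub there has radius 13 mm and, with its brass nut, reaches 56 mm above the bench. Under the arm a black cam disc, radius 28 mm, its top 30 mm above the bench, is set 12 mm off the pivot towards the side to which the arm is pushed; it bears on the panel's near edge.
- lever_ball (a point): Centre of the red ball, 30 mm across, at the end of the lever's arm, 105 mm from the pivot and 39 mm above the bench. The arm between hub and ball is a level round steel bar 12 mm thick; its underside is 33 mm above the bench, and a finger fits down beside it between cam and ball, 45 to 85 mm from the pivot.
- glue: Bystander, to be left alone: loose yellow glue bottle, 60 mm across, 180 mm tall. Origin at its underside.
- chisel: Bystander, to be left alone: loose chisel with a black handle lying flat, 220 mm long. Origin at its underside.
- mallet: Bystander, to be left alone: loose wooden mallet lying flat, head 60 x 110 x 60 mm. Origin at its underside.
- offcut: Bystander, to be left alone: loose small plywood offcut, 70 x 45 x 18 mm. Origin at its underside.
- tape: Bystander, to be left alone: loose orange tape measure, 68 x 40 x 50 mm. Origin at its underside.
- square: Bystander, to be left alone: loose try square lying flat, dark wooden stock 110 mm and steel blade 160 mm. Origin at its underside.
- tin: Bystander, to be left alone: loose round tin, 70 mm across, 85 mm tall. Origin at its underside.
- pencil: Bystander, to be left alone: loose red carpenter's pencil stub on the jig board, 75 x 12 x 8 mm. Origin at its underside.

How it is judged:
On the way, in this order (a step that is already met when the one before it is completed fails the run):
1. the drawer side's end is against the stop (within 3 mm) with the lever still open (below 0.6 rad) (y of panel in the frame of jig above 0.007 m and z of panel in the frame of jig below 0.016 m and value of joint clamp_lever below 0.6 rad), for 0.2 s.
2. the lever is pushed over and the drawer side is clamped against the fence (y of panel in the frame of jig above 0.007 m and z of panel in the frame of jig below 0.016 m and value of joint clamp_lever above 1.4 rad and contact force between panel and fence above 4 N and x of panel in the frame of jig above 0.027 m), for 0.2 s.
At the end, for the whole second after the job is handed in: The lever is within 0.15 rad of its end stop, the drawer side lies flat within 3 mm of the stop and 3 mm of the fence, is pressed on the fence with more than 4 N, and all is at rest (all of step 2 and linear speed of panel below 0.01 m/s and velocity of joint clamp_lever below 0.05 rad/s); the robot touches nothing.
It fails at once if the drawer side is lifted or tipped up (z of panel in the frame of jig above 0.022 m or angle between panel's own z axis and vertical above 0.12 rad).
It fails at once if another thing on the bench is moved by more than 30 mm (distance of any of glue, chisel, mallet, offcut, tape, square, tin, pencil from where it was at the start of the episode above 0.03 m).
It also fails if it takes over 51 s, if anything falls off the work surface, if the arm or the gripper's body presses on something with over 40 N, if the wrist force passes 120 N, or if a joint passes its speed limit or range.

## Working session

There is one attempt and no reset: what is moved stays moved. The work goes in short steps, Python scripts to look and compute and a tool call to move; the robot and the scene stay as the last step left them, time stands still between calls to the robot, and variables do not carry over. Pictures are saved under pics/ and viewed, at most 10 in all, crops included, and the job is handed in when it is done.

Besides the shell and the picture viewer there is one more tool, called after ">>>" as name([rows], argument=value, ...), one row to a line, values as JSON. apply_moves: Moves the arm, as the interface text tells. Its arguments: {"type":"object","properties":{"steps":{"type":"array"}},"required":["steps"]}

```bash
mkdir -p pics; ls
cat > h.py <<'E'
import numpy as np, cv2
from workcell import bot, camera, get_calibration
def K(c):
    f=210/np.tan(np.radians(c['fov_y'])/2); return f
def w2p(P,c):
    R=cv2.Rodrigues(np.array(c['rvec'],float))[0]; q=R@np.array(P,float)+np.array(c['tvec']).ravel()
    f=K(c); return f*q[0]/q[2]+c['cx'], f*q[1]/q[2]+c['cy']
def ray(u,v,c,z):
    "pixel -> world point at height z"
    R=cv2.Rodrigues(np.array(c['rvec'],float))[0]; o=-R.T@np.array(c['tvec']).ravel()
    d=R.T@np.array([(u-c['cx'])/K(c),(v-c['cy'])/K(c),1]); return o+d*(z-o[2])/d[2]
E
python3 - <<'E'
from h import *
for n in('top','side'):
    p,d=camera(n); np.savez('/tmp/'+n,p=p,d=d); cv2.imwrite(f'pics/{n}0.png',p[:,:,::-1]); print(get_calibration(n))
o=bot.get_obs(); print(o)
E
```

```text
pics
{'fov_y': 48.25811727720145, 'cx': 283.0305317619674, 'cy': 207.7375900733471, 'rvec': array([ 2.18734746, -2.15984822,  0.11044739]), 'tvec': array([0.01637146, 0.58414107, 1.30069308])}
{'fov_y': 56.36105487301355, 'cx': 284.86690770715, 'cy': 203.94414972366334, 'rvec': array([ 0.77557777, -2.65725567,  1.00044324]), 'tvec': array([0.49865254, 0.27184441, 0.75342127])}
{'clock': 0.1, 'joint_pos': array([-1.29303498e+00,  2.41374864e-01,  3.88706211e-03,  1.33521604e+00,
       -5.77098873e-06,  1.57081737e+00]), 'joint_vel': array([ 0.00116845, -0.00222399,  0.00392755, -0.00111731,  0.00093748,
       -0.00197092]), 'tau': array([ 3.18442635e-04, -3.73137188e+01,  2.53009915e+01,  1.08528428e-02,
        8.61031003e-05, -2.07178488e-07]), 'eef_pos': array([ 0.1369558 , -0.48033004,  0.24749409]), 'tool_rot': array([ 9.90372576e-01,  1.38424172e-01, -1.34900618e-04, -9.44172631e-04]), 'ft_force': array([-0.76379247,  0.37442471,  0.29903142]), 'ft_torque': array([0.0468801 , 0.00121137, 0.0528698 ]), 'grasp_force': 0.0, 'grip_width': 0.08560307908168946}
```

View pics/top0.png

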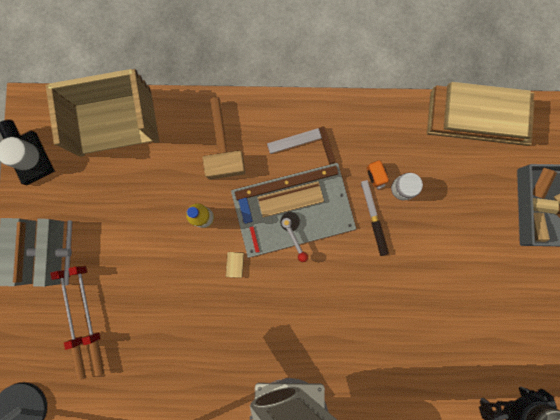

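View pics/side0.png

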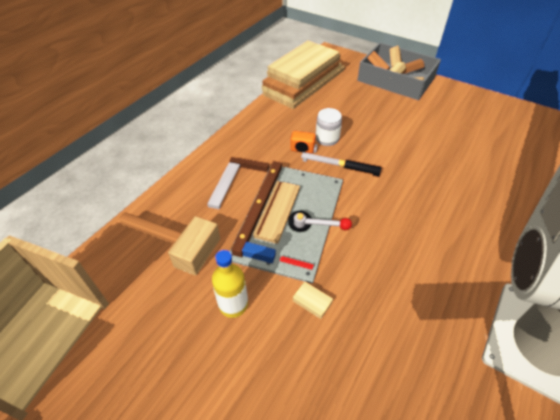

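Top view: board at px (232-355, 165-257), with the fence along its upper edge and the blue stop at the left (245,210). The panel spans (260-325, 185-215), the lever pivot is at (290,220) and the red ball at (303,257). Next I'll enlarge this area.

Run:
```python
from h import *
p=np.load('/tmp/top.npz')['p'][150:270,220:380]
cv2.imwrite('pics/top0c.png',cv2.resize(p,None,fx=5,fy=5,interpolation=cv2.INTER_CUBIC)[:,:,::-1])
```

```text
(no output)
```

View pics/top0c.png

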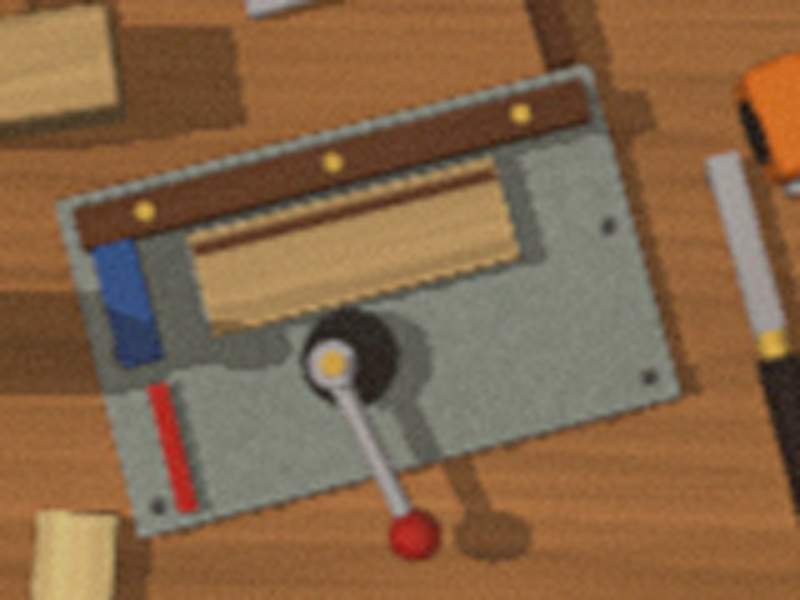

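Crop (5x): board corners at (57,203), (590,66), (680,397) and (140,537). Panel-top corners at (190,238), (495,157), (518,258) and (215,335). Nut at (333,363), ball at (414,535).

```bash
cat >> h.py <<'E'
def fit(A,B):
    "rigid 2D A->B"
    A,B=np.array(A),np.array(B); a=A.mean(0); b=B.mean(0)
    H=(A-a).T@(B-b); th=np.arctan2(H[0,1]-H[1,0],H[0,0]+H[1,1])
    R=np.array([[np.cos(th),-np.sin(th)],[np.sin(th),np.cos(th)]]); return th,R,b-R@a,(A@R.T+b-R@a-B)
E
python3 - <<'E'
from h import *
c=get_calibration('top')
P=lambda u,v,z: ray(220+(u+.5)/5-.5,150+(v+.5)/5-.5,c,z)[:2]
W=[P(*q,.012) for q in[(57,203),(590,66),(680,397),(140,537)]]
th,R,t,r=fit([(.095,.140),(.095,-.180),(-.105,-.180),(-.105,.140)],W)
print('jig',th,t,'res',np.round(r*1000,1))
J=lambda w:R.T@(w-t)*1000
W=[P(*q,.027) for q in[(190,238),(495,157),(518,258),(215,335)]]
for w in W: print('panel',w,J(w))
tp,Rp,tt,r=fit([(.03,.09),(.03,-.09),(-.03,-.09),(-.03,.09)],W);print(tp,J(tt),np.round(r*1000,1))
piv,ball=P(333,363,.056),P(414,535,.039); print('pivot',piv,J(piv),'ball',ball,J(ball),np.linalg.norm(ball-piv))
np.savez('/tmp/jig',th=th,R=R,t=t)
for n,u,v in[('chisel tip',725,155),('pencilend',185,510),('tape',745,80)]: print(n,J(P(u,v,.012)))
E
```

```text
jig 0.26571264501128106 [0.58041663 0.01542694] res [[ 1.   1.4]
 [ 1.  -0.5]
 [-0.7 -1.3]
 [-1.3  0.4]]
panel [0.61318759 0.09642828] [52.89158507 69.55309668]
panel [ 0.66201279 -0.07682704] [  54.50697613 -110.44328384]
panel [ 0.60416391 -0.09020105] [  -4.82370348 -108.15700009]
panel [0.55805869 0.08129599] [-4.27629343 69.42854262]
0.2665890108187287 [ 24.57464107 -19.90466116] [[ 1.4  1. ]
 [-0.   0.6]
 [-0.  -1.8]
 [-1.4  0.3]]
pivot [0.54109497 0.01459452] [-38.16028435   9.52254919] ball [ 0.44686075 -0.03182365] [-141.27668169  -10.52099113] 0.1050463464823462
chisel tip [  24.37071469 -241.23162945]
pencilend [-95.4448995  110.81094361]
tape [  63.80787875 -264.19132831]
```

>>> apply_moves([
  [[0.182,-0.0675,0],[0,0,0.004],0],
  [[0.182,-0.0675,0],[0,0,0],0],
  [[0.182,-0.0675,0],[0,0,0],0],
  [[0.182,-0.0675,0],[0,0,0],0],
  [[0.182,-0.0675,0],[0,0,0],0],
  [[0.182,-0.0675,0],[0,0,0],0],
  [[0.182,-0.0675,0],[0,0,0],0],
  [[0.182,-0.0675,0],[0,0,0],0],
])

```text
clock: 0.77
eef_pos: [0.3906, -0.2983, 0.248]
tool_rot: [0.991, 0.132, -0.0, -0.0]
ft_force: [0.2, -1.1, 0.3]
grip_width: -0.0001
grasp_force: 0.0
```

>>> apply_moves([
  [[0.182,-0.0675,0],[0,0,0],0],
  [[0.182,-0.0675,0],[0,0,0],0],
  [[0.182,-0.0675,0],[0,0,0],0],
  [[0.182,-0.0675,0],[0,0,0],0],
  [[0.182,-0.0675,0],[0,0,0],0],
  [[0.182,-0.0675,0],[0,0,0],0],
  [[0.182,-0.0675,0],[0,0,0],0],
  [[0.182,-0.0675,0],[0,0,0],0],
])

```text
clock: 1.43
eef_pos: [0.6433, -0.1178, 0.2476]
tool_rot: [0.991, 0.132, -0.001, -0.0]
ft_force: [0.9, -0.3, 1.0]
grip_width: -0.0
grasp_force: 0.0
```

```bash
cat > j.py <<'E'
from h import *
z=np.load('/tmp/jig.npz')
def J(w): return np.round(z['R'].T@(np.array(w)[:2]-z['t'])*1000,1)
E
python3 - <<'E'
from j import *
o=bot.get_obs(); q=o['tool_rot']; print(J(o['eef_pos']),o['eef_pos'][2],'yaw',2*np.arctan2(q[1],q[0])-z['th'])
p,d=camera('wrist'); cv2.imwrite('pics/w1.png',p[:,:,::-1]); c=get_calibration('wrist'); print(c)
tip=np.array(o['eef_pos'])-[0,0,.017]; print('tip px',w2p(tip,c))
E
```

```text
[  25.7 -145.1] 0.24762648352091088 yaw -0.00028704578819960247
{'fov_y': 64.25199077905368, 'cx': 280.39945321194404, 'cy': 213.157738737489, 'rvec': array([-2.28317536,  1.73233795,  0.29134009]), 'tvec': array([-0.28265248,  0.522333  ,  0.57122281])}
tip px (np.float64(287.0579169265947), np.float64(298.02632597962395))
```

View pics/w1.png

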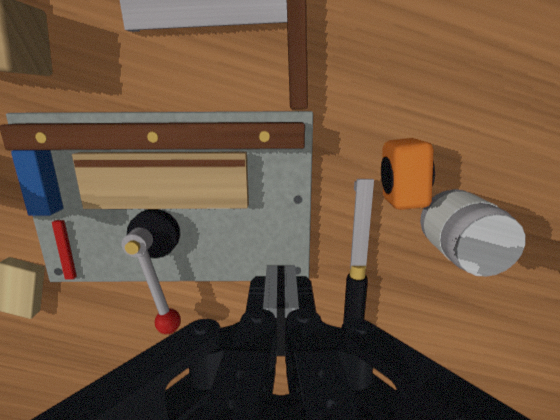

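Wrist view: panel free end at u≈247 (v 153-207), right board edge from (312,113) to (308,282), shut fingertips at (281,270-305).

Run:
```python
from j import *
c=get_calibration('wrist')
for u,v,h in[(247,153,.027),(248,207,.027),(75,153,.027),(82,208,.027),(312,113,.012),(308,282,.012),(132,247,.056),(168,321,.039)]: print(u,v,J(ray(u,v,c,h)))
```

```text
247 153 [  64.1 -106.9]
248 207 [   6.1 -106.5]
75 153 [62.9 69.3]
82 208 [ 3.6 73.1]
312 113 [ 103.2 -173.3]
308 282 [ -94.2 -175.7]
132 247 [-28.7  11.2]
168 321 [-131.9   -9.9]
```

Run:
```python
from j import *
def bp(u,v,d,c):
    R=cv2.Rodrigues(np.array(c['rvec'],float))[0]; D=np.median(d[v-1:v+2,u-1:u+2])
    return np.round(R.T@(D*np.array([(u-c['cx'])/K(c),(v-c['cy'])/K(c),1])-c['tvec'].ravel()),4)
c=get_calibration('wrist'); p,d=camera('wrist')
o=bot.get_obs(); print(o['eef_pos'],o['joint_vel'].round(3))
for a in[(247,180),(290,240),(330,150),(160,180),(168,321),(281,275),(281,290)]: print(a,'w',bp(*a,d,c))
for dx in(-.011,.011):
  for zz in(.017,.004): print('tip',dx,zz,w2p(o['eef_pos']+[dx*np.cos(.266),dx*np.sin(.266),-zz],c))
R=cv2.Rodrigues(np.array(c['rvec'],float))[0]; print('cam',-R.T@c['tvec'],R[2])
T=np.load('/tmp/top.npz'); c=get_calibration('top')
for a in[(290,200),(330,220),(300,120),(150,180),(303,257)]: print(a,'t',bp(*a,T['d'],c))
p,d=camera('top'); cv2.imwrite('pics/top1.png',cv2.resize(p[120:270,200:400],None,fx=4,fy=4,interpolation=cv2.INTER_CUBIC)[:,:,::-1])
print('tip top px crop', [ (np.array(w2p(o['eef_pos']-[0,0,zz],c))-[200,120])*4 for zz in(.017,-.1)])
```

```text
[ 0.64561446 -0.1149209   0.24484299] [-0.064 -0.061 -0.083  0.017 -0.046 -0.029]
(247, 180) w [ 0.6428 -0.0776  0.0265]
(290, 240) w [ 0.583  -0.1424  0.0116]
(330, 150) w [ 6.934e-01 -1.565e-01 -1.000e-04]
(160, 180) w [0.6181 0.0106 0.0263]
(168, 321) w [ 0.4608 -0.0299  0.0451]
(281, 275) w [ 0.6601 -0.1101  0.2408]
(281, 290) w [ 0.6602 -0.1101  0.253 ]
tip -0.011 0.017 (np.float64(282.3777240342563), np.float64(308.6529111614363))
tip -0.011 0.004 (np.float64(282.4642024789228), np.float64(325.33746677220324))
tip 0.011 0.017 (np.float64(282.7525505719761), np.float64(269.3994934175773))
tip 0.011 0.004 (np.float64(282.8744174440123), np.float64(283.62032484808446))
cam [ 0.73045818 -0.09051077  0.37048391] [-0.31267732 -0.08481624 -0.94606506]
(290, 200) t [0.6062 0.0042 0.0282]
(330, 220) t [ 0.5518 -0.1111  0.0133]
(300, 120) t [ 0.847  -0.0231  0.0012]
(150, 180) t [ 0.6629  0.4119 -0.0012]
(303, 257) t [ 0.4459 -0.0328  0.0538]
tip top px crop [array([563.72863169, 220.65323887]), array([591.22368854, 184.93326145])]
```

View pics/top1.png

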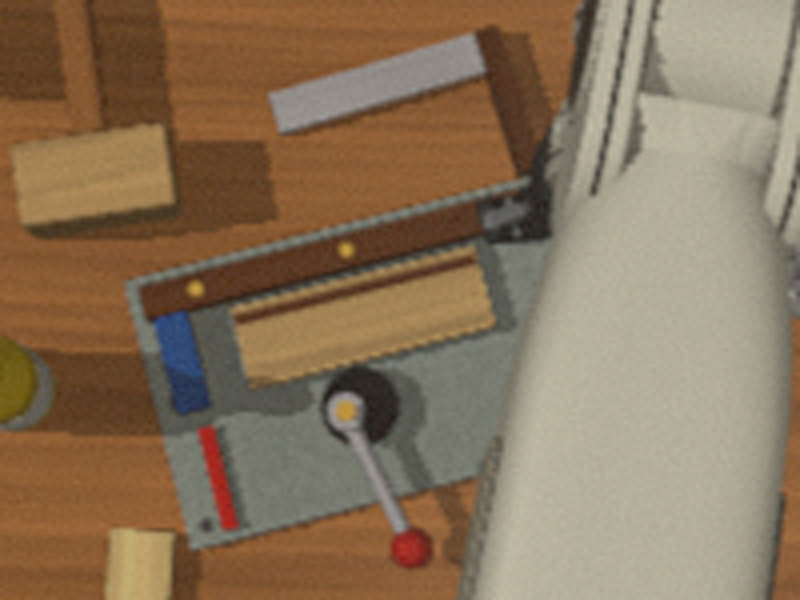

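Top view shows the arm over the right of the board; panel and lever are unmoved. The arm was still settling before, so I'll measure again with the wrist at rest, locating features by projecting my top-derived model.

Run:
```python
from j import *
for i in range(2):
    o=bot.get_obs(); c=get_calibration('wrist'); p,d=camera('wrist'); o2=bot.get_obs()
    print(o['eef_pos'].round(4),o['joint_vel'].round(3),o2['eef_pos'].round(4))
# red ball, nut by colour
r=p.astype(int); m=((r[:,:,0]>110)&(r[:,:,1]<50)&(r[:,:,2]<60)).astype(np.uint8)
n,l,s,ce=cv2.connectedComponentsWithStats(m); 
for i in range(1,n):
    if s[i,4]>60: print('red',ce[i].round(1),s[i], J(ray(*ce[i],c,.039)))
for Y in(-.04,.015):   # project model points
    pass
R=z['R'];t=z['t']
def M(x,y,h): w=R@np.array([x,y])+t; return np.round(w2p([*w,h],c))
print([M(.095,-.18,.012),M(-.105,-.18,.012),M(-.105,.14,.012)],M(.0535,-.110,.027),M(-.0055,-.110,.027))
cv2.imwrite('pics/w2.png',cv2.resize(p[90:340,20:340],None,fx=2.4,fy=2.4,interpolation=cv2.INTER_CUBIC)[:,:,::-1])
np.savez('/tmp/w2',rvec=c['rvec'],tvec=c['tvec'],fov_y=c['fov_y'],cx=c['cx'],cy=c['cy'])
```

```text
[ 0.6436 -0.1168  0.2455] [-0.05  -0.054 -0.051  0.008 -0.014 -0.006] [ 0.6424 -0.1182  0.2463]
[ 0.6424 -0.1182  0.2463] [-0.038 -0.043 -0.029  0.002 -0.002 -0.001] [ 0.6417 -0.1192  0.2471]
red [ 61.4 248.4] [ 51 220  22  58 502] [-46.9  93.4]
red [163.2 323. ] [154 313  20  20 288] [-144.1   -6.8]
[array([314., 112.]), array([308., 283.]), array([ 47., 282.])] [246. 155.] [248. 209.]
```

View pics/w2.png

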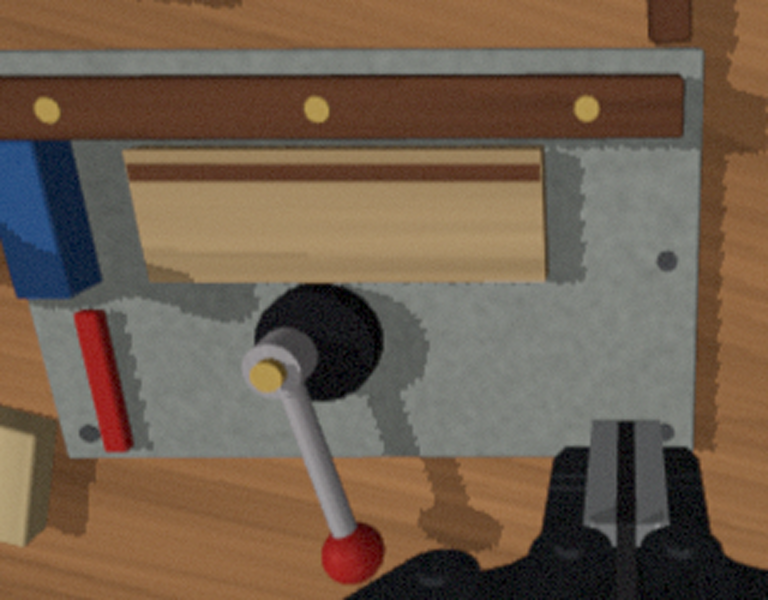

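Crop matches the top-derived jig frame to within about 2 mm: right board corners at (702,50) and (693,457), panel end at (543-547, 148-283). Descending beyond the free end.

>>> apply_moves([
  [[0,0,0.13],[0,0,0],0],
  [[0,0,0.13],[0,0,0],0],
  [[0,0,0.13],[0,0,0],0],
  [[0,0,0.13],[0,0,0],0],
  [[0,0,0.13],[0,0,0],0],
  [[0,0,0.13],[0,0,0],0],
  [[0,0,0.13],[0,0,0],0],
  [[0,0,0.13],[0,0,0],0],
])

```text
clock: 2.35
eef_pos: [0.641, -0.121, 0.0403]
tool_rot: [0.991, 0.131, 0.0, 0.0]
ft_force: [-0.2, -0.1, -0.4]
grip_width: 0.0001
grasp_force: 0.0
```

>>> apply_moves([
  [[0,0,0.015],[0,0,0],0],
  [[0,-0.02,0],[0,0,0],0],
  [[0,-0.02,0],[0,0,0],0],
  [[0,0,0],[0,0,0],0],
  [[0,0,0],[0,0,0],0],
  [[0,0,0],[0,0,0],0],
  [[0,0,0],[0,0,0],0],
  [[0,0,0],[0,0,0],0],
])

```text
clock: 3.02
eef_pos: [0.6406, -0.1117, 0.0381]
tool_rot: [0.991, 0.132, 0.001, 0.0]
ft_force: [0.6, 0.0, -0.8]
grip_width: 0.0003
grasp_force: 0.0
```

>>> apply_moves([
  [[0,0,0.015],[0,0,0],0],
  [[0,-0.02,0],[0,0,0],0],
  [[0,-0.02,0],[0,0,0],0],
  [[0,-0.02,0],[0,0,0],0],
  [[0,-0.02,0],[0,0,0],0],
  [[0,-0.02,0],[0,0,0],0],
  [[0,-0.02,0],[0,0,0],0],
  [[0,0,0],[0,0,0],0],
])

```text
clock: 3.68
eef_pos: [0.6336, -0.0875, 0.0344]
tool_rot: [0.991, 0.133, -0.0, -0.0]
ft_force: [-0.8, 0.6, -0.5]
grip_width: -0.0
grasp_force: 0.0
```

Run:
```python
from j import *
o=bot.get_obs(); print(J(o['eef_pos']),o['eef_pos'],z['R'].T@o['ft_force'][:2])
p,d=camera('wrist'); cv2.imwrite('pics/w3.png',p[:,:,::-1])
o=bot.get_obs(); print(J(o['eef_pos']),o['eef_pos'],z['R'].T@o['ft_force'][:2])
```

```text
[  24.3 -113.3] [ 0.63363529 -0.08745875  0.03435816] [-0.58552528  0.82112623]
[  24.4 -113.6] [ 0.63375201 -0.08776957  0.03437368] [ 0.92488466 -0.10202315]
```

View pics/w3.png

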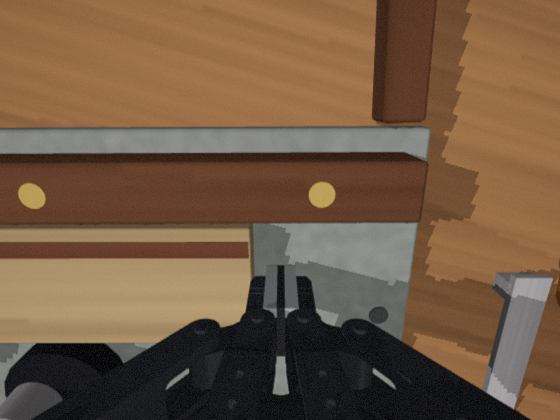

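Wrist view: fingertips at (265-298, 265), panel end at u≈252, so about 8 mm of gap remains.

>>> apply_moves([
  [[0,-0.015,0],[0,0,0],0],
  [[0,-0.015,0],[0,0,0],0],
  [[0,-0.015,0],[0,0,0],0],
  [[0,-0.015,0],[0,0,0],0],
  [[0,-0.015,0],[0,0,0],0],
  [[0,-0.015,0],[0,0,0],0],
  [[0,-0.015,0],[0,0,0],0],
  [[0,0,0],[0,0,0],0],
])

```text
clock: 4.4
eef_pos: [0.6282, -0.0675, 0.0343]
tool_rot: [0.991, 0.133, -0.0, -0.0]
ft_force: [-0.1, 0.3, -0.1]
grip_width: -0.0003
grasp_force: 0.0
```

>>> apply_moves([
  [[0,-0.01,0],[0,0,0],0],
  [[0,-0.01,0],[0,0,0],0],
  [[0,0,0],[0,0,0],0],
  [[0,0,0],[0,0,0],0],
  [[0,0,0],[0,0,0],0],
  [[0,0,0],[0,0,0],0],
  [[0,0,0],[0,0,0],0],
  [[0,0,0],[0,0,0],0],
])

```text
clock: 5.07
eef_pos: [0.6285, -0.0663, 0.0348]
tool_rot: [0.991, 0.131, 0.001, 0.002]
ft_force: [2.2, -5.5, -0.6]
grip_width: -0.0002
grasp_force: 2.6
```

Run:
```python
from j import *
o=bot.get_obs(); print(J(o['eef_pos']),o['eef_pos'],z['R'].T@o['ft_force'][:2])
p,d=camera('top'); cv2.imwrite('pics/top2.png',cv2.resize(p[150:270,220:380],None,fx=5,fy=5,interpolation=cv2.INTER_CUBIC)[:,:,::-1])
```

```text
[ 25.  -91.5] [ 0.62851035 -0.06627552  0.03478334] [ 0.70454162 -5.92980778]
```

View pics/top2.png

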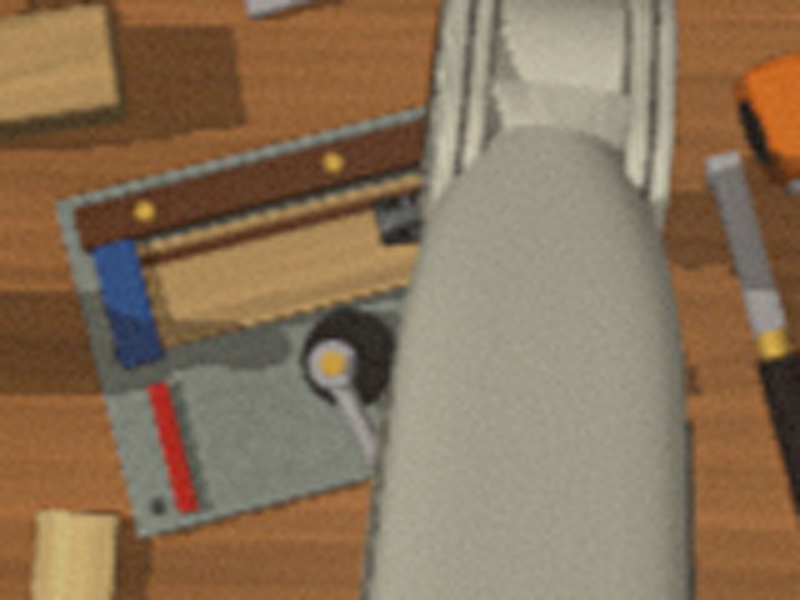

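Panel end now lies against the blue stop (junction at crop (145-165, 250-345)) and the lever is still open. Backing off, rising and crossing to the lever's clockwise side.

>>> apply_moves([
  [[0,0.04,0],[0,0,0],0],
  [[0,0.035,0],[0,0,0],0],
  [[0,0,-0.1],[0,0,0],0],
  [[0,0,-0.15],[0,0,0],0],
  [[0,0,-0.15],[0,0,0],0],
  [[0,0,-0.15],[0,0,0],0],
  [[0,0,-0.15],[0,0,0],0],
  [[0,0,0],[0,0,0],0],
])

```text
clock: 5.78
eef_pos: [0.6348, -0.0794, 0.1819]
tool_rot: [0.991, 0.132, 0.006, 0.001]
ft_force: [1.9, 0.2, 0.8]
grip_width: -0.0001
grasp_force: 0.0
```

>>> apply_moves([
  [[-0.084,-0.081,0],[0,0,0],0],
  [[-0.084,-0.081,0],[0,0,0],0],
  [[-0.084,-0.081,0],[0,0,0],0],
  [[-0.084,-0.081,0],[0,0,0],0],
  [[-0.084,-0.081,0],[0,0,0],0],
  [[-0.084,-0.081,0],[0,0,0],0],
  [[-0.084,-0.081,0],[0,0,0],0],
  [[-0.084,-0.081,0],[0,0,0],0],
])

```text
clock: 6.45
eef_pos: [0.4663, 0.0114, 0.1741]
tool_rot: [0.991, 0.132, -0.0, -0.0]
ft_force: [0.8, 0.7, 0.8]
grip_width: 0.0003
grasp_force: 0.0
```

>>> apply_moves([
  [[0,0,0],[0,0,-0.03],0],
  [[0,0,0],[0,0,-0.03],0],
  [[0,0,0],[0,0,0],0],
  [[0,0,0],[0,0,0],0],
  [[0,0,0],[0,0,0],0],
  [[0,0,0],[0,0,0],0],
  [[0,0,0],[0,0,0],0],
  [[0,0,0],[0,0,0],0],
])

```text
clock: 7.12
eef_pos: [0.4677, 0.0109, 0.1742]
tool_rot: [0.974, 0.225, -0.0, -0.0]
ft_force: [-0.0, -0.3, -0.5]
grip_width: -0.0005
grasp_force: 0.0
```

Run:
```python
from j import *
for i in range(2):
    o=bot.get_obs(); q=o['tool_rot']; print(J(o['eef_pos']),o['eef_pos'][2],'yaw',2*np.arctan2(q[1],q[0])-z['th'],o['joint_pos'].round(2))
    p,d=camera('wrist')
cv2.imwrite('pics/w4.png',p[:,:,::-1])
```

```text
[-110.    25.3] 0.1741668898178401 yaw 0.1872047915942538 [ 0.02  0.23 -0.21  1.13  0.    2.71]
[-110.    25.3] 0.1741952788716786 yaw 0.18739893865406243 [ 0.02  0.23 -0.21  1.13  0.    2.71]
```

View pics/w4.png

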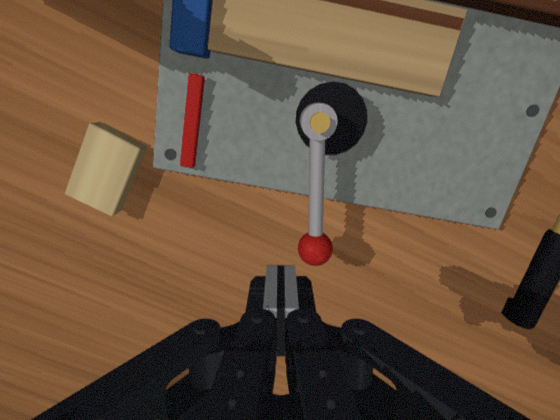

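Wrist view: arm vertical in the picture from hub (320,122) to ball (315,248). Fingertip is to its left (the clockwise side), about 11 mm clear and aligned. Pencil and offcut are out of the way.

>>> apply_moves([
  [[0,0,0.082],[0,0,0],0],
  [[0,0,0.082],[0,0,0],0],
  [[0,0,0.082],[0,0,0],0],
  [[0,0,0.082],[0,0,0],0],
  [[0,0,0.082],[0,0,0],0],
  [[0,0,0.082],[0,0,0],0],
  [[0,0,0.082],[0,0,0],0],
  [[0,0,0.082],[0,0,0],0],
])

```text
clock: 7.88
eef_pos: [0.4677, 0.011, 0.0424]
tool_rot: [0.974, 0.225, 0.0, 0.0]
ft_force: [0.2, 0.4, 0.4]
grip_width: 0.0001
grasp_force: 0.0
```

>>> apply_moves([
  [[0,0.02,0],[0,0,0],0],
  [[0,0.02,0],[0,0,0],0],
  [[0,0.015,0],[0,0,0],0],
  [[0,0,0],[0,0,0],0],
  [[0,0,0],[0,0,0],0],
  [[0,0,0],[0,0,0],0],
  [[0,0,0],[0,0,0],0],
  [[0,0,0],[0,0,0],0],
])

```text
clock: 8.55
eef_pos: [0.473, 0.0011, 0.0437]
tool_rot: [0.974, 0.225, 0.001, 0.0]
ft_force: [0.0, 0.5, -0.1]
grip_width: -0.0003
grasp_force: 0.0
```

>>> apply_moves([
  [[-0.0046,0.0202,0],[0,0,-0.0191],0],
  [[-0.0046,0.0202,0],[0,0,-0.0191],0],
  [[-0.0046,0.0202,0],[0,0,-0.0191],0],
  [[-0.0046,0.0202,0],[0,0,-0.0191],0],
  [[-0.0046,0.0202,0],[0,0,-0.0191],0],
  [[-0.0046,0.0202,0],[0,0,-0.0191],0],
  [[-0.0046,0.0202,0],[0,0,-0.0191],0],
  [[-0.0046,0.0202,0],[0,0,-0.0191],0],
])

```text
clock: 9.22
eef_pos: [0.486, -0.0279, 0.0433]
tool_rot: [0.892, 0.452, 0.0, -0.001]
ft_force: [-1.1, 3.0, 1.8]
grip_width: -0.0001
grasp_force: 1.4
```

```bash
cat > s.py <<'E'
from j import *
o=bot.get_obs(); q=o['tool_rot']; ph=2*np.arctan2(q[1],q[0])-z['th']; r=J(o['eef_pos'])-[-39,10]
print(o['clock'],J(o['eef_pos']),o['eef_pos'][2],'yaw',ph,'r',-r@[np.cos(ph),np.sin(ph)],'off',-r@[np.sin(ph),-np.cos(ph)],'F',o['ft_force'].round(1),'j6',o['joint_pos'][5])
E
python3 s.py
```

```text
9.2167 [-102.5  -17. ] 0.04330458913302731 yaw 0.671708020019173 r 66.50799584601627 off 18.383048945870822 F [-1.1  3.   1.8] j6 2.1458482982380387
```

>>> apply_moves([
  [[-0.0046,0.0202,0],[0,0,-0.0191],0],
  [[-0.0046,0.0202,0],[0,0,-0.0191],0],
  [[-0.0046,0.0202,0],[0,0,-0.0191],0],
  [[-0.0046,0.0202,0],[0,0,-0.0191],0],
  [[-0.0046,0.0202,0],[0,0,-0.0191],0],
  [[-0.0046,0.0202,0],[0,0,-0.0191],0],
  [[-0.0046,0.0202,0],[0,0,-0.0191],0],
  [[-0.0046,0.0202,0],[0,0,-0.0191],0],
])

```text
clock: 9.88
eef_pos: [0.5116, -0.0482, 0.0432]
tool_rot: [0.759, 0.651, -0.001, -0.001]
ft_force: [-3.1, 0.8, 3.4]
grip_width: -0.0003
grasp_force: 1.8
```

```bash
python3 s.py
```

```text
9.8833 [-83.2 -43.3] 0.04315585727819758 yaw 1.1513829585585154 r 66.67971511179563 off 18.664018661846974 F [-3.1  0.8  3.4] j6 1.6304044712427623
```

>>> apply_moves([
  [[-0.0046,0.0202,0],[0,0,-0.0191],0],
  [[-0.0046,0.0202,0],[0,0,-0.0191],0],
  [[-0.0046,0.0202,0],[0,0,-0.0191],0],
  [[-0.0046,0.0202,0],[0,0,-0.0191],0],
  [[-0.0046,0.0202,0],[0,0,-0.0191],0],
  [[-0.0046,0.0202,0],[0,0,-0.0191],0],
  [[-0.0023,0.0101,0],[0,0,-0.01],0],
  [[0,0.01,0],[0,0,0],0],
])

```text
clock: 10.55
eef_pos: [0.5255, -0.0549, 0.041]
tool_rot: [0.62, 0.785, -0.011, -0.011]
ft_force: [-34.3, -5.7, 23.5]
grip_width: -0.0003
grasp_force: 17.8
```

```bash
python3 s.py
```

```text
10.55 [-71.5 -53.5] 0.04095073940239452 yaw 1.538621067825896 r 64.51264923427846 off 30.44040224397422 F [-34.3  -5.7  23.5] j6 1.2365819137274965
```

>>> apply_moves([
  [[0,0,0],[0,0,0],0],
  [[0,0,0],[0,0,0],0],
  [[0,0,0],[0,0,0],0],
  [[0,0,0],[0,0,0],0],
  [[0,0,0],[0,0,0],0],
  [[0,0,0],[0,0,0],0],
  [[0,0,0],[0,0,0],0],
  [[0,0,0],[0,0,0],0],
])

```text
clock: 11.22
eef_pos: [0.5255, -0.0549, 0.041]
tool_rot: [0.62, 0.784, -0.01, -0.011]
ft_force: [-30.3, -3.2, 20.5]
grip_width: 0.0001
grasp_force: 16.0
```

```bash
python3 s.py
python3 - <<'E'
from j import *
p,d=camera('side'); c=get_calibration('side')
w=z['R']@[-.02,.0]+z['t']; u,v=map(int,w2p([*w,.04],c)); print(u,v)
a=cv2.resize(p[v-65:v+65,u-85:u+85],None,fx=4,fy=4,interpolation=cv2.INTER_CUBIC); cv2.imwrite('pics/s4.png',a[:,:,::-1])
E
```

```text
11.2167 [-71.5 -53.5] 0.04102660992225331 yaw 1.5373935816999982 r 64.54996579500259 off 30.36119094936817 F [-30.3  -3.2  20.5] j6 1.2376344634437975
293 214
```

View pics/s4.png

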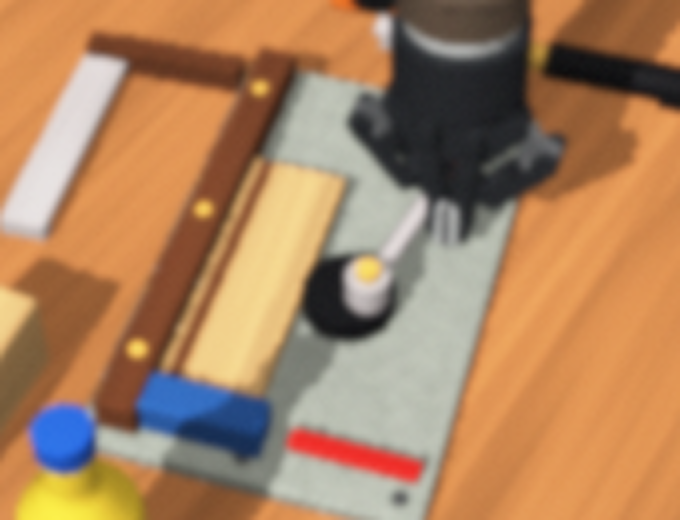

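Side crop: panel still tight on the stop (205,390), arm swung from hub (368,280) to the finger at (425,205), and a visible strip along the fence. I'll get the lever angle and panel x numerically.

Run:
```python
from j import *
c=get_calibration('side'); P=lambda u,v,h:J(ray(208+(u+.5)/4-.5,149+(v+.5)/4-.5,c,h))
print('nut',P(368,268,.056),'arm',P(390,250,.042),P(422,203,.042))
print('panel corners',P(350,180,.027),P(265,160,.027),P(265,392,.027),P(165,368,.027),'fence top near edge',P(293,62,.037),P(138,425,.037), 'stop', P(268,410,.037))
for n in('top','wrist','side'):
    p,d=camera(n); c=get_calibration(n); r=p.astype(int)
    m=((r[:,:,0]>100)&(r[:,:,1]<55)&(r[:,:,2]<60)).astype(np.uint8)
    k,l,s,ce=cv2.connectedComponentsWithStats(m)
    for i in range(1,k):
        w=J(ray(*ce[i],c,.039))
        if s[i,4]>15 and abs(w).max()<200: print(n,ce[i].round(1),s[i],w)
    np.savez('/tmp/l_'+n,p=p,d=d)
```

```text
nut [-37.7  11.3] arm [-43.5 -16.9] [-52.  -58.5]
panel corners [ -1.6 -77.1] [ 54.5 -77.7] [-1.7 91.2] [57.3 92.4] fence top near edge [  61.8 -158.9] [ 54.6 138.8] stop [ -9.4 108.6]
top [254.2 238.9] [250 227   9  25  81] [-60.1 107.3]
wrist [285.4 385.7] [283 378   5  15  41] [ -69.7 -102.8]
side [296.5 262.1] [282 258  30   9  69] [-63.  122.7]
```

Lever is at about 1.37 rad and stalled at 30 N near the bar's middle. I'll back off and push on the ball instead, where the leverage is about 50% better.

>>> apply_moves([
  [[0,-0.07,0],[0,0,0],0],
  [[0,-0.07,0],[0,0,0],0],
  [[0,-0.06,0],[0,0,0],0],
  [[-0.065,0,0],[0,0,0],0],
  [[-0.065,0,0],[0,0,0],0],
  [[-0.065,0,0],[0,0,0],0],
  [[0,0,0],[0,0,0],0],
  [[0,0,0],[0,0,0],0],
])

```text
clock: 12.08
eef_pos: [0.5119, -0.1022, 0.0432]
tool_rot: [0.62, 0.784, 0.0, 0.001]
ft_force: [-0.4, 1.3, 0.2]
grip_width: -0.0002
grasp_force: 0.0
```

```bash
cat >> s.py <<'E'
for n in('top','wrist','side'):
    p,d=camera(n); c=get_calibration(n); r=p.astype(int)
    m=((r[:,:,0]>100)&(r[:,:,1]<55)&(r[:,:,2]<60)).astype(np.uint8)
    k,l,s,ce=cv2.connectedComponentsWithStats(m)
    for i in range(1,k):
        w=J(ray(*ce[i],c,.039))
        if s[i,4]>15 and abs(w).max()<200 and w[1]<60: print(n,ce[i].round(1),s[i],w,'a',np.arctan2(10-w[1],-39-w[0]))
E
python3 s.py
```

```text
12.0833 [-97.  -95.5] 0.043196297963410644 yaw 1.5375099396914769 r 107.37181322075884 off 54.45680605476671 F [-0.4  1.3  0.2] j6 1.1412092864710928
top [320.9 220.9] [320 218   3   7  16] [-57.9 -86.1] a 1.3766046005965369
wrist [363.8 290.9] [ 333  258   63   64 2943] [-59.4 -92.7] a 1.3747118731426187
side [321. 191.] [316 188   9   9  45] [-63.1 -94.1] a 1.343296019821268
```

>>> apply_moves([
  [[0,0.02,0],[0,0,0],0],
  [[0,0.02,0],[0,0,0],0],
  [[0,0.015,0],[0,0,0],0],
  [[0,0.015,0],[0,0,0],0],
  [[0,0.015,0],[0,0,0],0],
  [[0,0.015,0],[0,0,0],0],
  [[0,0.015,0],[0,0,0],0],
  [[0,0,0],[0,0,0],0],
])

```text
clock: 12.9
eef_pos: [0.524, -0.0987, 0.0422]
tool_rot: [0.621, 0.784, -0.009, -0.005]
ft_force: [-22.3, -10.7, 15.7]
grip_width: -0.0003
grasp_force: 12.0
```

```bash
python3 s.py
```

```text
12.9 [-84.4 -95.3] 0.04223420913569648 yaw 1.53672576516101 r 106.7853938846793 off 41.78671622530177 F [-22.3 -10.7  15.7] j6 1.1591741319612716
wrist [345.8 293.8] [ 315  262   64   64 2950] [-54.4 -94.2] a 1.4240657974794235
side [319.8 189.6] [314 184  11  12  59] [-59.  -97.6] a 1.3870199965200578
```

>>> apply_moves([
  [[0,0.01,0],[0,0,0],0],
  [[0,0.01,0],[0,0,0],0],
  [[0,0.01,0],[0,0,0],0],
  [[0,0,0],[0,0,0],0],
  [[0,0,0],[0,0,0],0],
  [[0,0,0],[0,0,0],0],
  [[0,0,0],[0,0,0],0],
  [[0,0,0],[0,0,0],0],
])

```text
clock: 13.72
eef_pos: [0.5294, -0.0987, 0.0423]
tool_rot: [0.621, 0.784, -0.01, -0.004]
ft_force: [-21.9, -14.4, 15.8]
grip_width: 0.0
grasp_force: 12.9
```

```bash
python3 s.py
```

```text
13.7167 [-79.2 -96.7] 0.04227058177875721 yaw 1.5353550458968361 r 108.05743615714145 off 36.393962289716406 F [-21.9 -14.4  15.8] j6 1.1635621146805164
wrist [346.  292.7] [ 314  260   65   65 2993] [-49.3 -95.1] a 1.4731063770826982
side [317.8 189.5] [312 186  11   9  54] [-54.2 -96.6] a 1.4291619462062306
```

>>> apply_moves([
  [[0,0.01,0],[0,0,0],0],
  [[0,0.01,0],[0,0,0],0],
  [[0,0.01,0],[0,0,0],0],
  [[0,0.01,0],[0,0,0],0],
  [[0,0.01,0],[0,0,0],0],
  [[0,0.005,0],[0,0,0],0],
  [[0,0,0],[0,0,0],0],
  [[0,0,0],[0,0,0],0],
])

```text
clock: 14.53
eef_pos: [0.5389, -0.0977, 0.0419]
tool_rot: [0.622, 0.783, -0.012, -0.004]
ft_force: [-24.5, -18.2, 14.6]
grip_width: 0.0
grasp_force: 14.2
```

```bash
python3 s.py
```

```text
14.5333 [-69.7 -98.2] 0.0418603731748234 yaw 1.5340491758623036 r 109.25483777100256 off 26.70412746434369 F [-24.5 -18.2  14.6] j6 1.171474189181365
wrist [346.5 292. ] [ 315  261   64   63 3020] [-39.6 -96. ] a 1.5651360098878324
side [314.5 188.2] [309 185  10   9  50] [-45.3 -98.3] a 1.5126900655337738
```

>>> apply_moves([
  [[0,0.01,0],[0,0,0],0],
  [[0,0.01,0],[0,0,0],0],
  [[0,0,0],[0,0,0],0],
  [[0,0,0],[0,0,0],0],
  [[0,0,0],[0,0,0],0],
  [[0,0,0],[0,0,0],0],
  [[0,0,0],[0,0,0],0],
  [[0,0,0],[0,0,0],0],
])

```text
clock: 15.35
eef_pos: [0.5413, -0.0971, 0.0419]
tool_rot: [0.622, 0.783, -0.013, -0.005]
ft_force: [-27.3, -19.5, 18.7]
grip_width: -0.0003
grasp_force: 16.1
```

```bash
python3 s.py
```

```text
15.35 [-67.3 -98.4] 0.04189719850861839 yaw 1.5335948176117535 r 109.37755832517318 off 24.248705838113082 F [-27.3 -19.5  18.7] j6 1.174224392796015
wrist [346.4 291.9] [ 314  260   65   64 3016] [-37.2 -96. ] a 1.587775826932823
side [313.3 188.1] [308 185  10   8  51] [-42.4 -97.9] a 1.5392960917733844
```

>>> apply_moves([
  [[0,-0.05,0],[0,0,0],0],
  [[0,-0.1,0],[0,0,0],0],
  [[0,-0.1,0],[0,0,0],0],
  [[0,0,-0.1],[0,0,0],0],
  [[0,0,-0.15],[0,0,0],0],
  [[0,0,-0.15],[0,0,0],0],
  [[0,0,-0.15],[0,0,0],0],
  [[0,0,-0.15],[0,0,0],0],
])

```text
clock: 16.17
eef_pos: [0.5051, -0.1018, 0.1847]
tool_rot: [0.619, 0.785, 0.0, 0.0]
ft_force: [0.5, 0.4, -1.0]
grip_width: 0.0001
grasp_force: 0.0
```

>>> apply_moves([
  [[-0.1,-0.1,0],[0,0,0],0],
  [[-0.1,-0.1,0],[0,0,0],0],
  [[-0.1,-0.1,0],[0,0,0],0],
  [[-0.1,-0.1,0],[0,0,0],0],
  [[0,0,0],[0,0,0],0],
  [[0,0,0],[0,0,0],0],
  [[0,0,0],[0,0,0],0],
  [[0,0,0],[0,0,0],0],
])

```text
clock: 16.83
eef_pos: [0.4464, -0.198, 0.1831]
tool_rot: [0.619, 0.785, 0.0, 0.0]
ft_force: [-0.1, -0.2, -0.2]
grip_width: -0.0002
grasp_force: 0.0
```

```bash
python3 s.py
python3 - <<'E'
from j import *
# resample the top & side views onto the panel-top plane in the jig frame; find panel edges from brightness profiles
for n in('top','side'):
    p,d=camera(n); c=get_calibration(n); g=p.astype(float)
    S=lambda x,y,h:cv2.remap(p,*[np.float32([[k]]) for k in w2p([*(z['R']@[x,y]+z['t']),h],c)],cv2.INTER_LINEAR)[0,0].tolist()
    print(n,'across x at y=-40:',[(x,S(x/1000,-.04,.027)) for x in range(-10,71,4)])
    print(n,'along y at x=15:',[(y,S(.015,y/1000,.027)) for y in list(range(-100,-68,4))+list(range(88,112,3))])
E
```

```text
16.8333 [-185.4 -170.7] 0.18311774268543243 yaw 1.540877654801294 r 184.9985714665937 off 140.92898408531732 F [-0.1 -0.2 -0.2] j6 0.9173645169225478
top [322.4 214. ] [318 210  10   9  67] [-40.3 -95.1] a 1.5584277853330875
wrist [472. 100.] [454  84  36  34 971] [-35.8 -92.7] a 1.6019449637273633
side [312.7 188.1] [308 185   9   9  43] [-41.1 -97.4] a 1.5512457454585789
top across x at y=-40: [(-10, [131, 133, 121]), (-6, [111, 113, 102]), (-2, [92, 88, 78]), (2, [135, 108, 72]), (6, [159, 126, 82]), (10, [155, 125, 80]), (14, [168, 134, 87]), (18, [180, 145, 96]), (22, [180, 142, 96]), (26, [172, 137, 88]), (30, [176, 140, 92]), (34, [177, 142, 92]), (38, [172, 136, 88]), (42, [170, 135, 86]), (46, [153, 121, 79]), (50, [92, 60, 37]), (54, [117, 85, 55]), (58, [147, 118, 77]), (62, [86, 63, 44]), (66, [89, 54, 35]), (70, [92, 57, 37])]
top along y at x=15: [(-100, [126, 128, 116]), (-96, [125, 124, 114]), (-92, [95, 96, 88]), (-88, [92, 92, 83]), (-84, [91, 93, 85]), (-80, [122, 108, 84]), (-76, [169, 134, 88]), (-72, [173, 139, 89]), (88, [162, 130, 85]), (91, [137, 109, 71]), (
[... 321 characters left out ...]
3, 211, 142]), (22, [245, 214, 144]), (26, [243, 212, 142]), (30, [242, 210, 140]), (34, [243, 210, 142]), (38, [241, 207, 139]), (42, [238, 201, 134]), (46, [219, 174, 114]), (50, [167, 116, 72]), (54, [166, 113, 72]), (58, [190, 145, 93]), (62, [138, 102, 64]), (66, [109, 65, 40]), (70, [127, 71, 44])]
side along y at x=15: [(-100, [188, 193, 180]), (-96, [187, 191, 178]), (-92, [188, 192, 180]), (-88, [186, 190, 179]), (-84, [182, 183, 168]), (-80, [193, 178, 148]), (-76, [222, 190, 138]), (-72, [236, 200, 136]), (88, [229, 188, 124]), (91, [205, 165, 112]), (94, [160, 134, 113]), (97, [99, 102, 131]), (100, [55, 88, 147]), (103, [41, 82, 146]), (106, [37, 77, 138]), (109, [35, 73, 132])]
```

Lever at about 1.55 rad. Panel spans x≈0-60 and y≈-80-100 in the jig frame, so it is home and clamped. The arm is clear, so I'm handing in.

```bash
python3 -c "
from workcell import bot
print(bot.job_done())"
```

```text
the job is handed in; nothing more can be done
None
```

Job handed in; no verdict came back. By camera measurement the drawer side sits against the stop and fence, the lever is at its end stop (about 1.55 rad), the arm is clear, and I never measured the clamp force on the fence directly.

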